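# Read a parcel's length on the sizing gauge

## Robot

A 6-joint arm with a two-finger parallel gripper is mounted at the origin on a cart in front of the work surface, level with it; the furniture and walls round the work are solid. World frame = base frame: x ahead of the robot, y to its left, z up, the work surface at z = 0. Lengths are in m, angles in rad, forces in N, time in s.
With the tool pointing down it reaches from about 0.325 to 0.775 m from the base axis. Payload 5.5 kg.
Tool frame: the origin (TCP) lies at the very end of the fingers, on their centre line; the grasp point (between the pads) lies 19 mm behind it; y points along the fingers, z is the direction in which the jaws open and shut, and the axes are right-handed (so a half turn about y gives the same grasp; the last joint's range is limited). The gripper opens to 88 mm and grips with 3 to 60 N. Pads are 20 mm wide; open, the fingers measure 115 mm over their backs; the gripper's body (75 mm by 178 mm) begins 61 mm behind the grasp point.
Start: joints at [1.098, 0.091, 1.231, -0, 1.82, -0.057], TCP at [0.242, 0.549, 0.223] pointing down, gripper open.
Joint ranges: [-2.87, 2.87], [-0.86, 2.18], [0.17, 2.46], [-1.51, 4.65], [0.06, 2.69], [-2.65, 2.65]. Speed limits (rad/s): [2.57, 2.57, 3.01, 3.14, 3.14, 3.14].

## Interface

Orientations are given as a unit quaternion [w, x, y, z].
In Python, from bench import status, cams, close_job gives the robot as it stands.
- The arm moves only by the tool send_rows, never from a script. Its argument "plan" is a list of rows, each a list of 3 entries, a list of its own where there are three numbers: the opening in per cent of the stroke, from 0 (shut) to 100 (fully open), then the shift along the tool's x, y, z in m, then the turn about the tool's y in degrees. In form: [[jaw, [tx, ty, tz], roll], ...]. A call has 1 to 8 rows; each row is the pose to reach, as a shift and turn from the pose commanded when the call began, along the tool's axes at that moment; what a row does not reach only later rows make up. A row lasts 1/12 s, in which the tool goes at most 41.7 mm and 7.16 degrees, less where a joint would pass 70% of its speed; a pose out of reach is approached as far as the arm can. A call with a gripper value outside its range is refused whole. The fingers move at their own pace and stop on an object; "squeeze" is the grip in N (left out, the last holds). Time passes only in rows, so rows that repeat a pose let the fingers close. It gives the time, the measured TCP pose, the force and the opening at its end, in the units of the state.
- status.sense(): the state, without advancing time (a new reading comes with each control period).
- cams.grab_frame(name): name is "side" or "top" or "wrist"; returns a dict with "image" (480x640x3 uint8, blue, green, red), "fov_y" (degrees; the focal length in pixels is half the picture's height over the tangent of half this angle, whatever the lens; pixels are square), "cx", "cy" (the principal point, pixels), "rvec" (rotation vector, rad) and "tvec" (3), from world to camera coordinates, as OpenCV has them. Camera axes: x right, y down, z forward; pixel columns grow to the right and rows downward; lengths in m; the calibration is good to about 2 mm. A picture is of the moment at which its call begins. There is no depth.
- close_job(): hands the job in, once; it reports no verdict.
The state is a dict: "clock": time; "joint_positions": joint angles; "joint_velocities": joint speeds; "tau": joint torques, N m; "position": TCP position; "ee_rot": TCP orientation; "force": force on the tool from outside, world axes, zero at the start; "ft_torque": the same for the moment, N m; "width": finger opening in m.
Only numpy, scipy, OpenCV 4.12 (cv2) and the standard library are available. Lean on these libraries where they do the work, as an engineer would, in place of code of your own. Each camera call takes 0.05 s, during which the arm holds its last target.

## Task

Measure the parcel that lies askew on the sizing board: push it over the board, without lifting it, into the gauge's corner so that its long side lies flat along the back fence and its end is against the end stop, and push the sliding jaw along the fence until it meets the parcel's other end, with the parcel still square in the corner. Lift nothing; leave the small things on and around the board where they stand, and finish with the hand clear.

Things in the scene. Friction and masses are not known exactly. Their poses are not given: they have to be found in the camera images.
- gauge: Parcel sizing gauge, fixed on the worktop: grey board, top 5 mm above the worktop, spanning x -135..105, y -170..276 mm in its frame; along its far side an aluminium back fence with a scale on top (front face x = +80 mm, 18 mm wide, 26 mm high above the board, y -164..270); an end stop at the right and a sliding jaw from the left. Origin on the worktop, z up, x away from the robot.
- corner (a point): Inner corner of fence and end stop, on the board's top, axes as the gauge: x = 0 is the fence's front face (parcel at negative x, nearer the robot), y = 0 the end stop's inner face (parcel at positive y). The end stop is an aluminium bar along x, 115 mm long towards the robot from the fence, 14 mm wide, 26 mm high.
- jaw (a joint): Travel of the sliding jaw towards the end stop, m. 0 = fully open; the clear width between end stop and jaw face is 0.330 minus this value. It slides stiffly (about 1.5 N) and stays where left. The jaw is a steel plate across the board, 8 mm thick, 28 mm high, reaching 110 mm from the fence towards the robot; its dark saddle rides on the fence, 63 mm long, top 40 mm above the board.
- jaw_pad (a point): Centre of the outer (left, +y) face of the jaw's black push pad, to be pushed along the gauge's -y; moves with the jaw, axes as the gauge. 22 mm left of the jaw's face, 58 mm in front of the fence, 23 mm above the board. The pad is 40 mm wide along x, 14 mm thick and 46 mm high above the board.
- parcel: Flat rigid brown taped parcel lying askew on the board, 160 x 108 x 14 mm, 0.3 to 0.6 kg, slightly tapered. Origin mid-underside, x along its length towards the end stop, y towards the fence. Outline (x, y in mm): (-79,53) (53,43) (73,40) (80,33) (75,-33) (51,-44) (-72,-54). Home: origin 48 mm from the fence, 77 mm from the end stop, yaw -1.49 rad to the gauge, 160 mm between stop and jaw.
- long_side_a (a point): Point on the parcel's straight long side that faces the back fence, near the end at the jaw, 7 mm above its underside. This side runs straight from parcel (-79,53) to (53,43) mm and lies flat on the fence when home.
- long_side_b (a point): Point on the same long side near the end at the end stop, 7 mm above its underside.
- square_end (a point): Point at the middle of the parcel's short end that faces the end stop, 7 mm above its underside. This end, parcel (75,-33) to (80,33) mm, is square to the long side at the fence.
- weight_1: Brass check weight, 22 mm across, 32 mm high, standing on the board's front left corner; must stay. Origin under its centre.
- loupe: Folding loupe with black case, 28 x 60 x 19 mm, lying on the board's front left; must stay. Origin under its centre.
- stamp: Wooden rubber stamp with turned handle, 29 x 48 x 73 mm, standing behind the fence; must stay. Origin under its centre.
- bottle: Brown dropper bottle, 30 mm across, 82 mm high, standing behind the fence; must stay. Origin under its centre.
- weight_2: Smaller brass check weight, 18 mm across, 28 mm high, standing behind the fence; must stay. Origin under its centre.
- tag_bundle: Bundle of card tags, 31 x 61 x 10 mm, lying on the worktop to the right of the end stop; must stay. Origin under its centre.

How it is judged:
At the end, for the whole second after the job is handed in: The parcel lies flat on the board, both ends of its long side within about 3.5 mm of the back fence and its square end against the end stop (within about 3.5 mm), and the jaw stands against its other end: the clear width reads the parcel's length, 160 mm, to within about 3 mm; all at rest (x of each of long_side_a, long_side_b in the frame of corner above -0.0035 m and y of square_end in the frame of corner between -0.003 and 0.0035 m and value of joint jaw between 0.1667 and 0.1733 m and height (world z) of parcel below 0.009 m and linear speed of parcel below 0.01 m/s); the robot touches nothing.
It fails at once if the parcel is lifted or tipped instead of pushed (height (world z) of parcel above 0.017 m or angle between parcel's own z axis and vertical above 0.2 rad).
It fails at once if one of the small things around is moved (over 20 mm) or knocked over (distance of any of weight_1, weight_2, loupe, stamp, bottle, tag_bundle from where it was at the start of the episode above 0.02 m or angle between any of weight_1, weight_2, loupe, stamp, bottle, tag_bundle's own z axis and vertical above 0.5 rad).
It also fails if it takes over 51 s, if anything falls off the work surface, if the arm or the gripper's body presses on something with over 40 N, if the wrist force passes 120 N, or if a joint passes its speed limit or range.

## Working session

There is one attempt and no reset: what is moved stays moved. The work goes in short steps, Python scripts to look and compute and a tool call to move; the robot and the scene stay as the last step left them, time stands still between calls to the robot, and variables do not carry over. Pictures are saved under pics/ and viewed, and the job is handed in when it is done.

Besides the shell and the picture viewer there is one more tool, called after "Call:" as name([rows], argument=value, ...), one row to a line, values as JSON. send_rows: Moves the arm, as the interface text tells. Its arguments: {"type":"object","properties":{"plan":{"type":"array"},"squeeze":{"type":"number"}},"required":["plan"]}

```bash
ls; mkdir -p pics; python3 - <<'E'
from bench import status, cams
import cv2
print(status.sense())
for n in ["side","top","wrist"]:
    f=cams.grab_frame(n); cv2.imwrite(f"pics/{n}0.png",f["image"])
    print(n,f["fov_y"],f["cx"],f["cy"],f["rvec"],f["tvec"])
E
```

```text
pics
{'clock': 0.0, 'joint_positions': array([ 1.09827652e+00,  9.18303411e-02,  1.23185958e+00, -5.49953844e-06,
        1.81979706e+00, -5.67149269e-02]), 'joint_velocities': array([ 7.30250230e-04,  1.95513853e-04,  1.82278613e-04,  7.07725830e-04,
       -7.21140515e-05,  1.68188014e-04]), 'tau': array([-1.98720649e-03, -4.46449721e+01, -4.06449187e+01,  6.95303245e-02,
        2.93250033e-02, -1.90222586e-04]), 'position': array([0.24223397, 0.54860888, 0.22153881]), 'ee_rot': array([-0.69123262,  0.69252648, -0.14612622,  0.14577953]), 'force': array([ 0.20878133,  0.17084007, -0.16332067]), 'ft_torque': array([-0.0392105 , -0.0528117 ,  0.00112664]), 'width': 0.08808811842185518}
side 47.12427185915145 324.99761453270065 237.340397505079 [ 0.00301899  2.82419338 -1.33284042] [0.61498541 0.04763338 1.17848466]
top 55.610493873070084 317.6903991586421 247.4611468084115 [ 2.17699824 -2.19613507  0.05112452] [0.01076308 0.61508275 1.02563125]
wrist 59.932060286152144 321.5085874555878 233.8146288907899 [-2.45497872 -1.60021953 -0.1935695 ] [-0.59884857 -0.02896035  0.38842536]
```

View pics/side0.png

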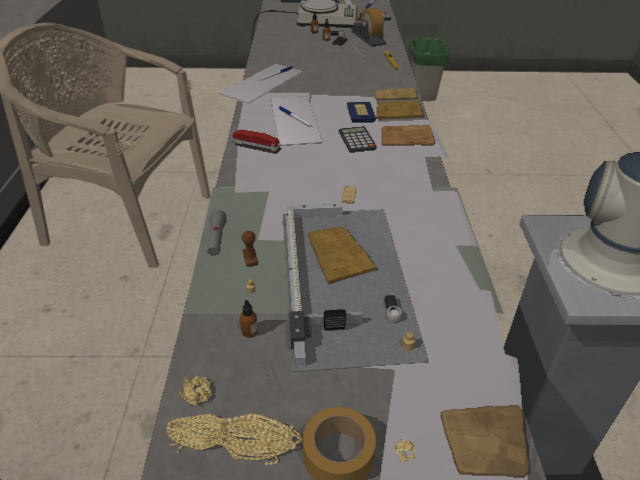

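View pics/top0.png

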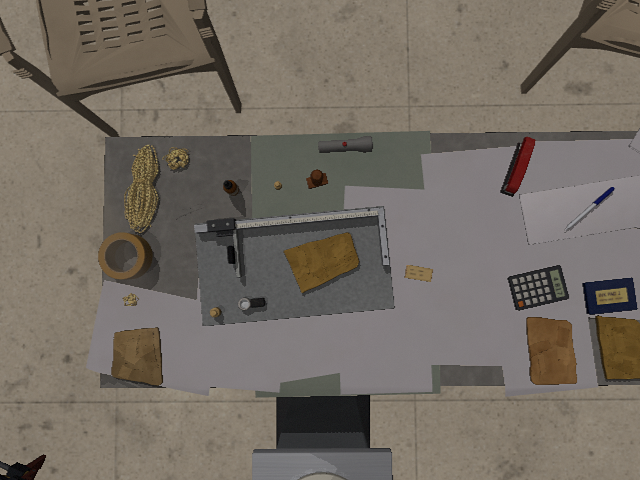

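View pics/wrist0.png

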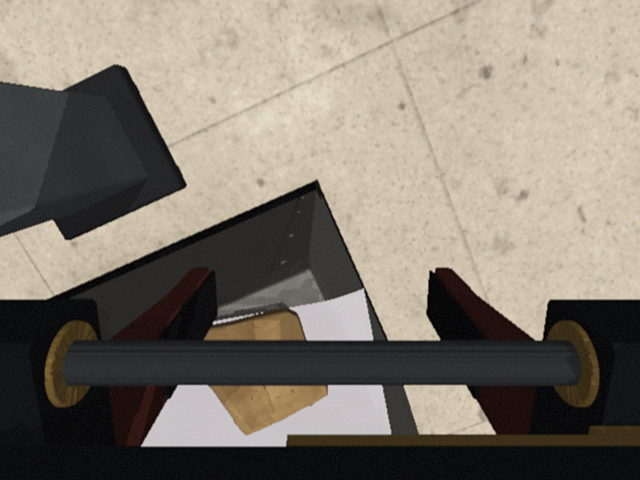

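The side and top pictures show the gauge. In the top view the fence runs from about (197,228) to (385,210), the end stop is on the right near (385,240), and the parcel is at about (322,262). The jaw plate is at (238,250), with the push pad at (231,255). The loupe is at (250,303) and weight_1 at (215,312). Next I'll enlarge and measure.

```bash
cat > h.py <<'E'
import numpy as np, cv2
from bench import status, cams
class Cam:
    def __init__(s,n):
        f=cams.grab_frame(n); s.im=f["image"]
        fl=240/np.tan(np.radians(f["fov_y"]/2)); s.K=np.array([[fl,0,f["cx"]],[0,fl,f["cy"]],[0,0,1]])
        s.r=np.array(f["rvec"],float); s.t=np.array(f["tvec"],float); s.R=cv2.Rodrigues(s.r)[0]
    def proj(s,P): return cv2.projectPoints(np.array(P,float).reshape(-1,1,3),s.r,s.t,s.K,None)[0].reshape(-1,2)
    def ray(s,px,z):
        px=np.array(px,float).reshape(-1,2); d=np.c_[px,np.ones(len(px))]@np.linalg.inv(s.K).T@s.R
        c=-s.R.T@s.t; return c+d*((z-c[2])/d[:,2])[:,None]
def crop(im,x0,y0,x1,y1,k,name):
    cv2.imwrite(name,cv2.resize(im[y0:y1,x0:x1],None,fx=k,fy=k,interpolation=cv2.INTER_CUBIC))
E
python3 - <<'E'
from h import *
c=Cam("top"); crop(c.im,185,160,425,340,3.3,"pics/topz.png"); print(-c.R.T@c.t)
c=Cam("side"); crop(c.im,230,180,440,370,3,"pics/sidez.png"); print(-c.R.T@c.t)
E
```

```text
[ 0.55468726 -0.00601806  1.05955081]
[0.63606035 0.87336007 0.77586823]
```

View pics/topz.png

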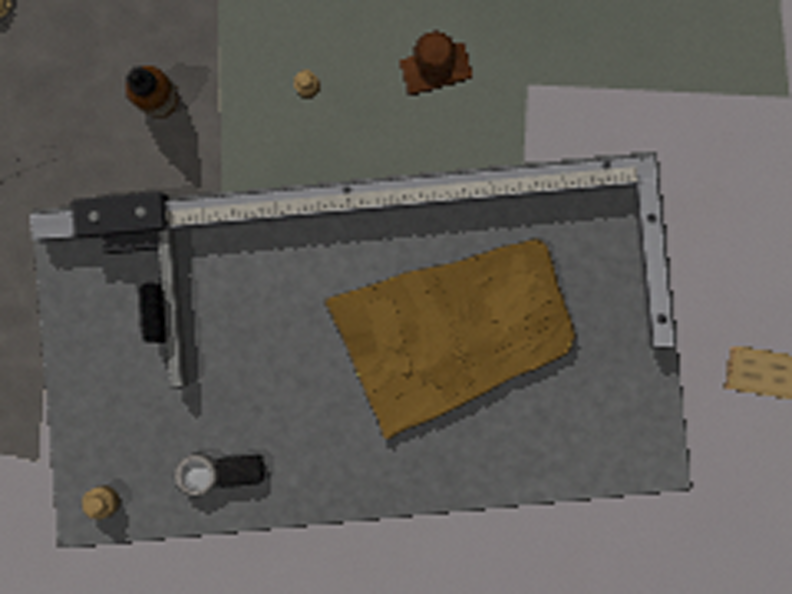

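View pics/sidez.png

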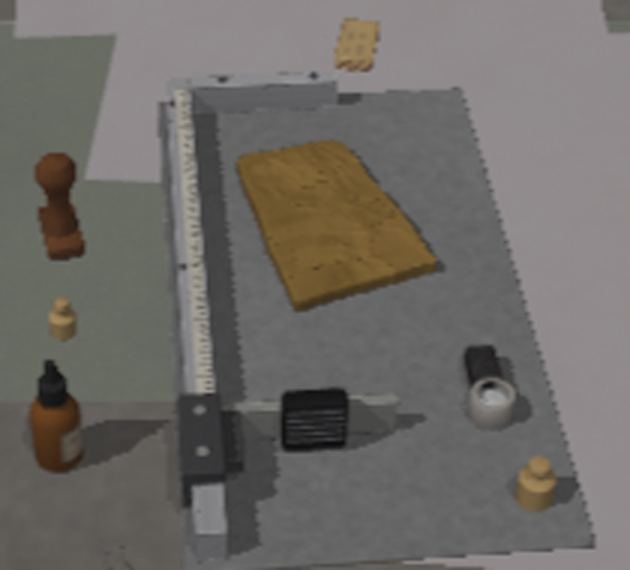

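```bash
cat > geo.py <<'E'
from h import *
E
python3 - <<'E'
from h import *
c=Cam("top")
def q(u,v): return [185+(u+.5)/3.3-.5,160+(v+.5)/3.3-.5]
def p(u,v,z): return c.ray(q(u,v),z)[0]
FL=p(58,546,.005);FR=p(690,488,.005); print("front",FL,FR,np.linalg.norm(FL-FR))
ex=p(637,188,.031);e2=p(653,347,.031);far=p(673,346,.031); sr=p(657,153,.031)
print("stop",ex,e2,np.linalg.norm(ex-e2),far, "outer back corner",sr, np.linalg.norm(sr-far))
fl=p(31,214,.031);print("fence back left",fl,np.linalg.norm(fl-sr))
yv=FL-FR; print("yaw y-axis front",np.degrees(np.arctan2(-yv[0],yv[1]))); yv=fl-sr;print("fence",np.degrees(np.arctan2(-yv[0],yv[1])))
xv=sr-far;print("stop",np.degrees(np.arctan2(xv[1],xv[0])))
# parcel
hsv=cv2.cvtColor(c.im,cv2.COLOR_BGR2HSV)
m=cv2.inRange(hsv,(10,110,50),(30,255,255)); m[:, :270]=0;m[:,370:]=0;m[:220]=0;m[305:]=0
m=cv2.morphologyEx(m,cv2.MORPH_CLOSE,np.ones((3,3)))
cn=max(cv2.findContours(m,0,cv2.CHAIN_APPROX_NONE)[0],key=cv2.contourArea)
a=cv2.approxPolyDP(cn,2,True).reshape(-1,2)
print(a.tolist()); print(c.ray(a,.019)[:,:2].round(4).tolist())
E
```

```text
front [0.43904235 0.27319432 0.005     ] [ 0.47597163 -0.16818083  0.005     ] 0.44291737058520986
stop [ 0.68325999 -0.13150733  0.031     ] [ 0.5738867  -0.14067362  0.031     ] 0.10975672446020941 [ 0.57445162 -0.15433032  0.031     ] outer back corner [ 0.7073565  -0.14564634  0.031     ] 0.133188278060995
fence back left [0.66933482 0.28643272 0.031     ] 0.43374873738054015
yaw y-axis front 4.782722809640659
fence 5.028905078261356
stop 3.7383832905278034
[[350, 234], [335, 235], [284, 251], [302, 292], [357, 265], [358, 260]]
[[0.6453, -0.069], [0.6433, -0.0346], [0.6077, 0.0826], [0.5138, 0.042], [0.5742, -0.084], [0.5856, -0.0865]]
```

```bash
cat >> h.py <<'E'
TH=np.radians(4.85); C=np.array([.6883,-.1327])
Rg=np.array([[np.cos(TH),-np.sin(TH)],[np.sin(TH),np.cos(TH)]])
def c2w(x,y): return C+Rg@np.array([x,y])
def w2c(p): return (np.array(p)[...,:2]-C)@Rg
def tool():
    s=status.sense(); q=s["ee_rot"]
    from scipy.spatial.transform import Rotation as Ro
    return s,Ro.from_quat([q[1],q[2],q[3],q[0]]).as_matrix()
def go(xc,yc,z,ang=None,rel=None):
    """shift in tool axes to bring TCP to corner-frame xc,yc (m), world z; ang = tool-z direction in corner frame (deg)"""
    s,R=tool(); w=c2w(xc,yc); d=np.array([*w,z])-s["position"]
    a=np.degrees(np.arctan2(R[1,2],R[0,2])-TH); roll=None
    if ang is not None:
        # down tool: positive turn about tool y (down) is cw from above
        k=(a-ang+90)%180-90; roll=round(k,2)
    print("shift",np.round(R.T@d,4).tolist(),"roll",roll,"| now ang",round((a+180)%360-180,2))
def where():
    s,R=tool(); print("t",round(s["clock"],2),"c",w2c(s["position"]).round(4),"z",s["position"][2].round(4),"F_c",(Rg.T@s["force"][:2]).round(1),s["force"][2].round(1),"w",round(s["width"],4),"j6",s["joint_positions"][5].round(2))
E
python3 - <<'E'
from h import *
s,R=tool(); print(R.round(3)); where()
for n,cr in [("top",(185,160,425,340)),("side",(230,180,440,370))]:
    c=Cam(n); im=c.im
    P=[[*c2w(0,0),.005],[*c2w(0,0),.031],[*c2w(-.115,0),.031],[*c2w(0,.420),.031],[*c2w(-.215,-.02),.005],[*c2w(-.215,.426),.005],[*c2w(-.11,.33),.033],[*c2w(-.038,.352),.051],[*c2w(-.078,.352),.051]]
    pp=c.proj(P); print(n,pp.round(1).tolist())
    x0,y0,x1,y1=cr
    k=3.3 if n=="top" else 3
    z=cv2.resize(im[y0:y1,x0:x1],None,fx=k,fy=k)
    for u,v in pp: cv2.circle(z,(int((u-x0)*k),int((v-y0)*k)),3,(0,0,255),-1)
    cv2.imwrite(f"pics/chk_{n}.png",z)
c=Cam("top")
def q(u,v): return [185+(u+.5)/3.3-.5,160+(v+.5)/3.3-.5]
for nm,u,v,z in [("TL",327,299,.019),("BL",388,438,.019),("BR",574,350,.019),("TR",543,239,.019),("TR2",552,250,.019),("loupe l",178,475,.015),("loupe r",262,470,.015),("loupe top",240,452,.024),("w1",98,500,.035),("stampTop",435,45,.07),("bottle",143,80,.085),("w2",307,80,.03),("tagL",727,375,.01)]:
    print(nm,(w2c(c.ray(q(u,v),z)[0])*1000).round(1))
E
```

```text
[[ 0.915 -0.     0.404]
 [-0.404 -0.001  0.915]
 [-0.    -1.    -0.001]]
t 0.3 c [-0.3868  0.7168] z 0.2223 F_c [-0.3 -0.9] -0.8 w 0.0875 j6 -0.06
top [[376.8, 215.9], [378.2, 214.4], [383.3, 264.9], [194.3, 231.7], [394.9, 307.6], [202.1, 325.5], [237.4, 276.3], [223.4, 245.0], [224.9, 262.9]]
side [[292.6, 217.8], [292.4, 208.7], [342.7, 206.6], [304.6, 356.9], [383.4, 208.6], [428.4, 361.0], [361.5, 312.7], [323.5, 317.4], [346.0, 316.0]]
TL [-60.4 221.8]
BL [-160.   188.4]
BR [-111.6   54.7]
TR [-32.9  68.5]
TR2 [-41.1  63.1]
loupe l [-172.2  335.9]
loupe r [-174.1  277.5]
loupe top [-160.   290.3]
w1 [-183.   387.7]
stampTop [ 98.6 130.9]
bottle [ 90.5 324.1]
w2 [ 91.6 221.3]
tagL [-138.7  -50.3]
```

View pics/chk_top.png

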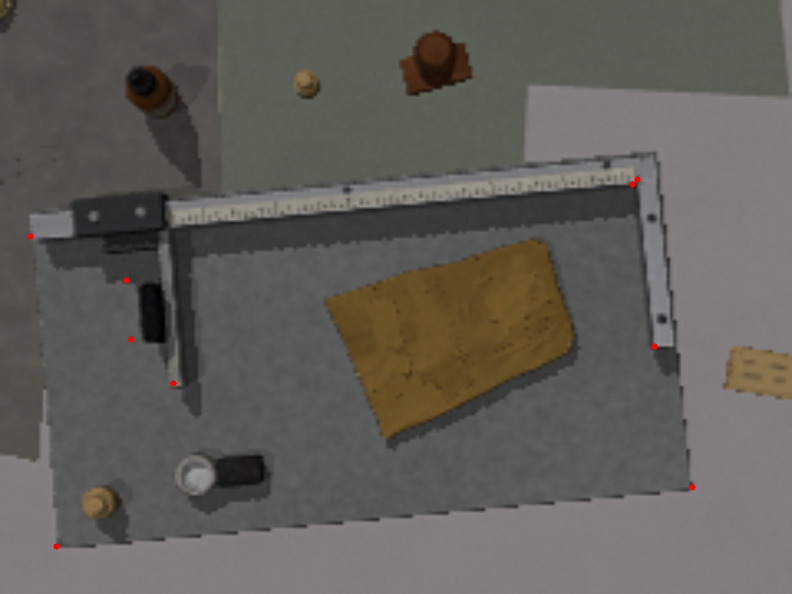

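View pics/chk_side.png

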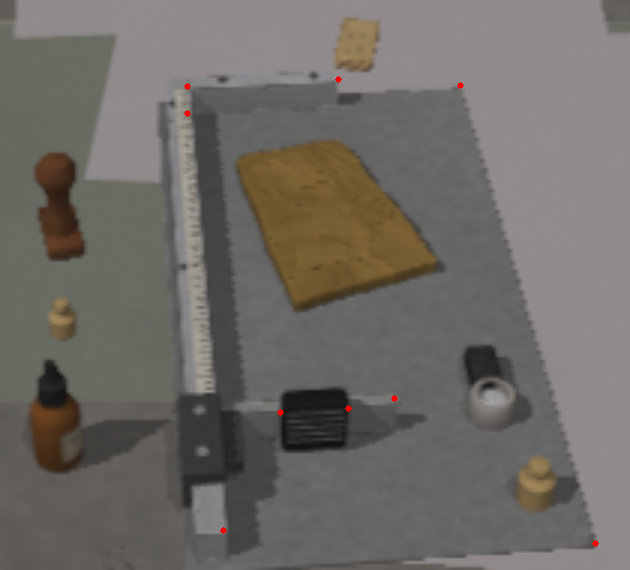

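The overlay fits the gauge to within about 2 mm in both views. The exception is the jaw, which already stands about 8 mm in. The parcel has to go about +45 mm in x, −56 mm in y and turn −10°. I'll start with a two-finger push on its left end.

```bash
python3 - <<'E'
from h import *
go(-.111,.233,.10,18)
E
```

```text
shift [0.4741, 0.1226, -0.2921] roll 43.32 | now ang 61.32
```

Call:
send_rows([
  [40,[0.03,0,-0.018],3],
  [40,[0.06,0.01,-0.037],6],
  [40,[0.09,0.02,-0.055],9],
  [40,[0.12,0.03,-0.074],12],
  [40,[0.15,0.035,-0.092],15],
  [40,[0.18,0.04,-0.111],18],
  [40,[0.21,0.045,-0.129],21],
  [40,[0.24,0.05,-0.148],24],
])

```text
clock: 1.12
position: [0.4028, 0.3151, 0.1726]
ee_rot: [0.646, -0.646, 0.287, -0.287]
force: [0.2, -0.2, -0.2]
width: 0.0383
```

```bash
python3 - <<'E'
from h import *
where();go(-.111,.233,.10,18)
E
```

```text
t 1.12 c [-0.2466  0.4703] z 0.1726 F_c [ 0.2 -0.3] -0.2 w 0.0383 j6 -0.14
shift [0.2711, 0.0726, -0.0355] roll 19.19 | now ang 37.19
```

Call:
send_rows([
  [40,[0.034,0.01,-0.005],2.5],
  [40,[0.068,0.02,-0.009],5],
  [40,[0.102,0.03,-0.014],7.5],
  [40,[0.136,0.04,-0.018],10],
  [40,[0.17,0.05,-0.022],12.5],
  [40,[0.204,0.06,-0.027],15],
  [40,[0.238,0.07,-0.031],17.5],
  [40,[0.271,0.073,-0.0355],19.2],
])

```text
clock: 1.78
position: [0.5578, 0.0901, 0.0978]
ee_rot: [-0.589, 0.59, -0.392, 0.391]
force: [0.2, -0.4, -0.7]
width: 0.0352
```

```bash
python3 - <<'E'
from h import *
where();go(-.111,.233,.010,18)
c=Cam("top"); crop(c.im,185,160,425,340,3.3,"pics/t1.png")
c=Cam("side"); crop(c.im,230,180,440,370,3,"pics/s1.png")
E
```

```text
t 1.78 c [-0.1112  0.2331] z 0.0978 F_c [ 0.2 -0.4] -0.7 w 0.0352 j6 -0.3
shift [0.0002, 0.0878, 0.0003] roll -0.01 | now ang 17.99
```

View pics/t1.png

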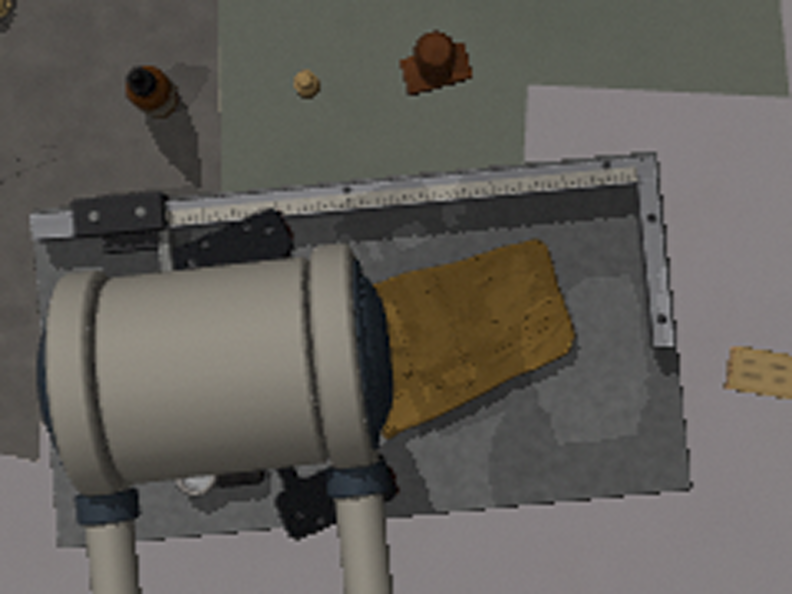

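View pics/s1.png

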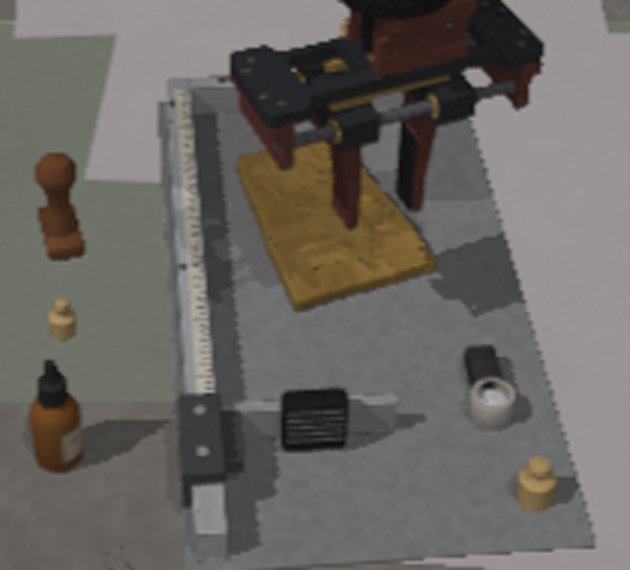

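The hand stands over the gap between the jaw and the parcel's left end, near (330,370) in the enlarged top view, with the fingers apart along that end. Now I'll go down.

Call:
send_rows([
  [40,[0,0.025,0],0],
  [40,[0,0.05,0],0],
  [40,[0,0.07,0],0],
  [40,[0,0.08,0],0],
  [40,[0,0.087,0],0],
  [40,[0,0.087,0],0],
])

```text
clock: 2.38
position: [0.557, 0.0923, 0.0116]
ee_rot: [-0.589, 0.59, -0.391, 0.39]
force: [-0.6, 0.4, 0.9]
width: 0.0352
```

```bash
python3 - <<'E'
from h import *
where();go(-.108,.217,.010,18);go(-.091,.169,.010,7.6)
c=Cam("side"); crop(c.im,230,180,440,370,3,"pics/s2.png")
E
```

```text
t 2.38 c [-0.1118  0.2353] z 0.0116 F_c [-0.5  0.5] 0.9 w 0.0352 j6 -0.3
shift [0.0186, 0.0016, -0.0021] roll 0.16 | now ang 18.16
shift [0.0695, 0.0016, -0.0009] roll 10.56 | now ang 18.16
```

View pics/s2.png

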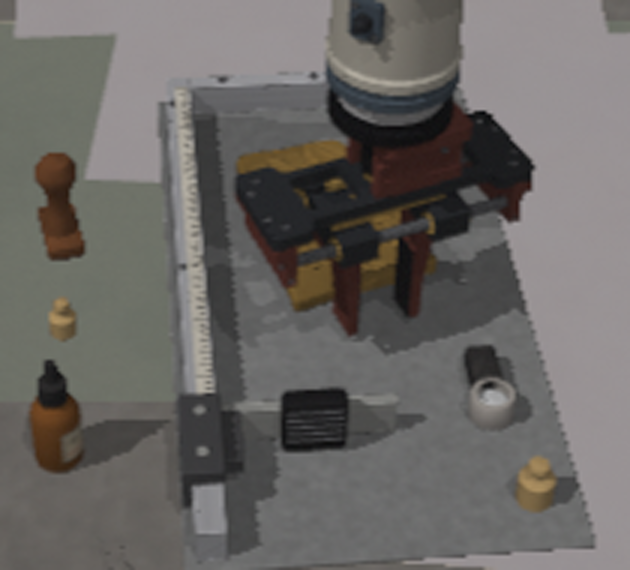

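The fingers stand down behind the parcel's left end, at about (345,330) and (410,315) in the enlarged side view, clear of the jaw. Now I'll push and turn together.

Call:
send_rows([
  [40,[0.009,0.001,-0.001],0],
  [40,[0.018,0.001,-0.002],0],
  [40,[0.026,0.001,-0.002],1.7],
  [40,[0.034,0.001,-0.002],3.4],
  [40,[0.042,0.001,-0.0015],5.1],
  [40,[0.05,0.001,-0.0015],6.8],
  [40,[0.058,0.001,-0.001],8.5],
  [40,[0.063,0.001,-0.001],10],
])

```text
clock: 3.1
position: [0.5826, 0.0328, 0.0127]
ee_rot: [0.553, -0.552, 0.441, -0.442]
force: [-0.4, 5.2, 5.9]
width: 0.0351
```

```bash
cat >> h.py <<'E'
def look(k):
    where()
    c=Cam("top"); crop(c.im,185,160,425,340,3.3,f"pics/t{k}.png")
    d=Cam("side"); crop(d.im,230,180,440,370,3,f"pics/s{k}.png")
    return c,d
def T(c,u,v,z): return (w2c(c.ray([185+(u+.5)/3.3-.5,160+(v+.5)/3.3-.5],z)[0])*1000).round(1)
def S(c,u,v,z): return (w2c(c.ray([230+(u+.5)/3-.5,180+(v+.5)/3-.5],z)[0])*1000).round(1)
E
python3 - <<'E'
from h import *
look(3)
E
```

```text
t 3.1 c [-0.0913  0.1739] z 0.0127 F_c [0.  5.2] 5.9 w 0.0351 j6 -0.23
```

View pics/t3.png

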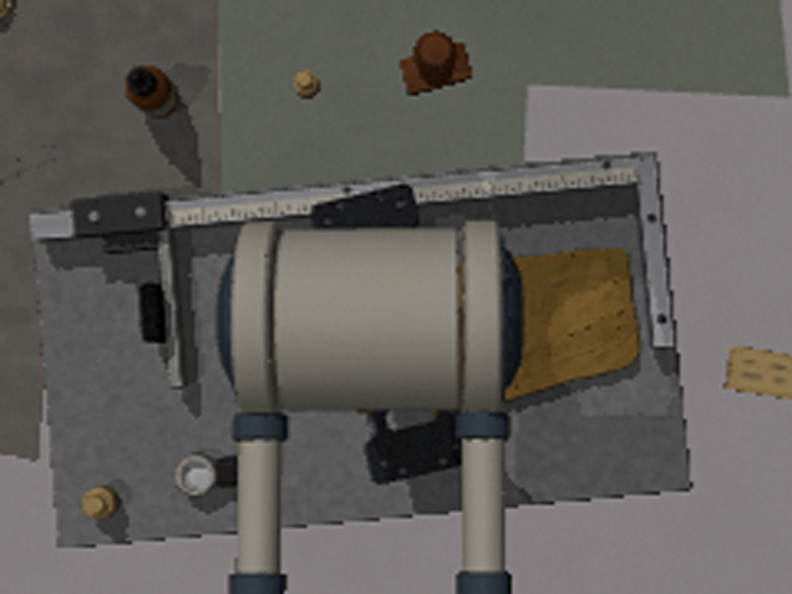

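View pics/s3.png

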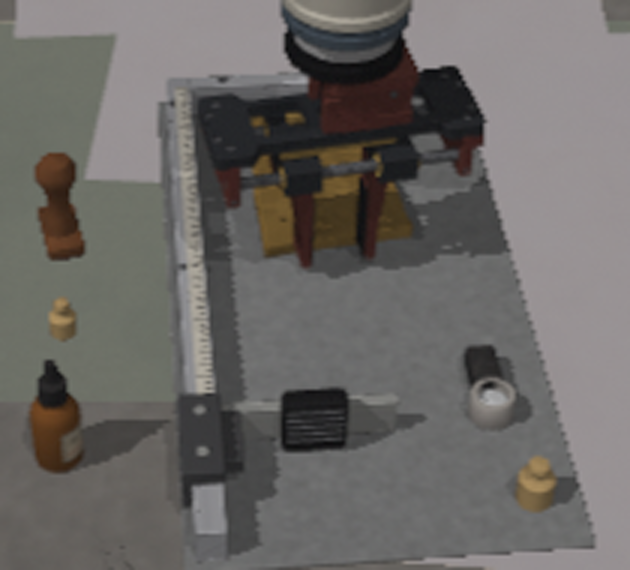

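```bash
python3 - <<'E'
from h import *
c=Cam("top")
for p in [(600,251),(627,248),(636,275),(638,345),(632,362),(508,398)]: print(p,T(c,*p,.019))
d=Cam("side")
for p in [(263,250),(412,230),(252,195)]: print(p,S(d,*p,.019))
where()
E
```

```text
(600, 251) [-44.9  30. ]
(627, 248) [-44.6  11.1]
(636, 275) [-63.8   6.8]
(638, 345) [-112.2   10.3]
(632, 362) [-123.5   15.6]
(508, 398) [-140.3  103.3]
(263, 250) [-42.3 173.9]
(412, 230) [-147.1  161.2]
(252, 195) [-39.4 115.4]
t 3.3 c [-0.0928  0.1736] z 0.0111 F_c [-0.8 -0.3] -0.0 w 0.035 j6 -0.23
```

The parcel's long side is now parallel to the fence, about 43 mm short of it. Its end is about 8 mm from the stop. Next I'll back off, go over it and push the near side.

```bash
python3 - <<'E'
from h import *
go(-.092,.190,.060,7.6); go(-.168,.083,.06,99.3)
E
```

```text
shift [-0.0161, -0.0489, 0.003] roll 0.48 | now ang 8.08
shift [0.0792, -0.0487, -0.0873] roll 88.78 | now ang 8.08
```

Call:
send_rows([
  [40,[-0.016,-0.005,0.0],0],
  [40,[-0.016,-0.03,0],0],
  [40,[-0.016,-0.055,0],0],
  [40,[0.0,-0.055,-0.015],7],
  [40,[0.02,-0.055,-0.03],14],
  [40,[0.04,-0.055,-0.05],21],
  [40,[0.06,-0.055,-0.07],28],
  [40,[0.079,-0.055,-0.087],35],
])

```text
clock: 3.97
position: [0.5128, -0.0644, 0.0659]
ee_rot: [0.393, -0.394, 0.587, -0.587]
force: [-0.3, -0.8, 0.1]
width: 0.0348
```

```bash
python3 - <<'E'
from h import *
where(); go(-.168,.083,.0115,99.3)
E
```

```text
t 3.97 c [-0.1691  0.0829] z 0.0659 F_c [-0.3 -0.7] 0.1 w 0.0348 j6 0.2
shift [-0.0007, 0.0544, 0.001] roll 53.5 | now ang -27.2
```

Call:
send_rows([
  [40,[0,0,0],7],
  [40,[0,0,0],14],
  [40,[0,0,0],21],
  [40,[0,0,0],28],
  [40,[0,0,0],35],
  [40,[0,0.005,0],42],
  [40,[0,0.015,0],49],
  [40,[0,0.03,0],53.5],
])

```text
clock: 4.63
position: [0.5147, -0.0636, 0.0371]
ee_rot: [-0.087, 0.087, -0.701, 0.702]
force: [-0.2, -0.0, -0.5]
width: 0.0345
```

```bash
python3 - <<'E'
from h import *
look(4); go(-.168,.083,.0115,99.3)
E
```

```text
t 4.63 c [-0.1671  0.0835] z 0.0371 F_c [-0.2 -0. ] -0.5 w 0.0345 j6 1.14
shift [-0.0015, 0.0219, 0.0016] roll 0.29 | now ang -80.41
```

View pics/s4.png

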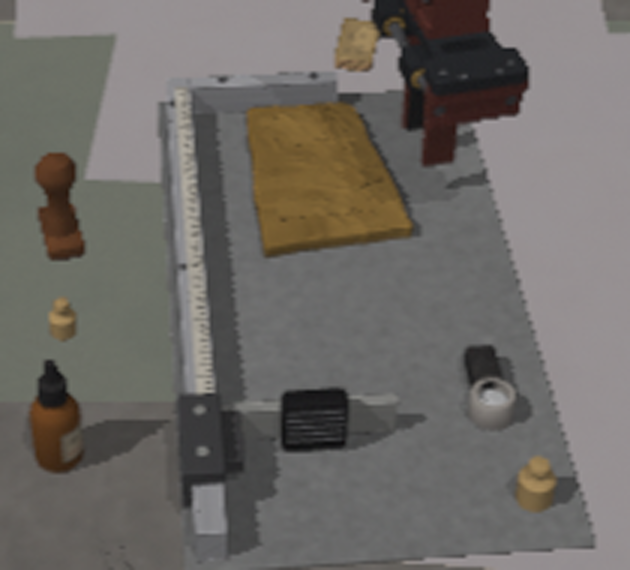

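View pics/t4.png

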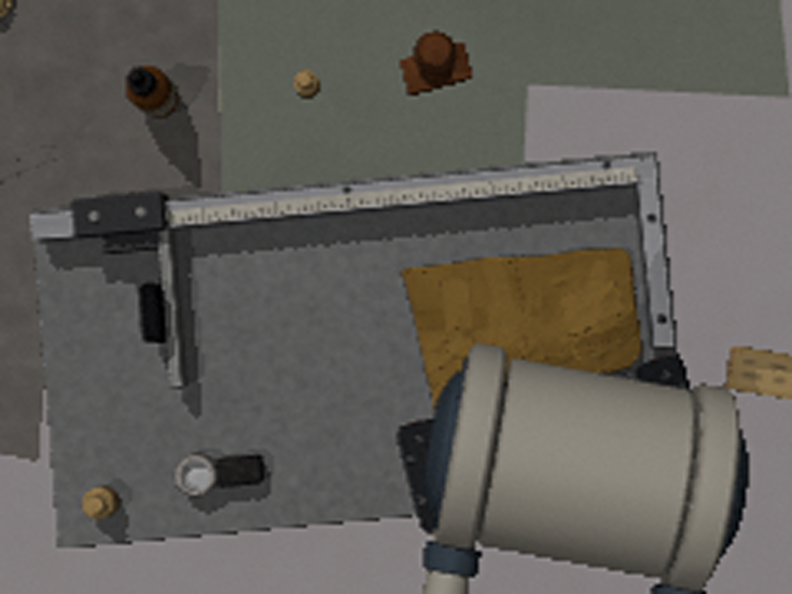

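The gripper is beside the near side and the parcel is unmoved: its left end runs from (404,270) to (435,395) in the enlarged top view. Now I'll go down and push towards the fence.

```bash
python3 - <<'E'
from h import *
go(-.168,.083,.0115,99.3); go(-.110,.080,.0115,99.3)
E
```

```text
shift [-0.0015, 0.0219, 0.0016] roll 0.29 | now ang -80.41
shift [-0.0582, 0.0216, 0.0142] roll 0.29 | now ang -80.41
```

Call:
send_rows([
  [40,[0,0.012,0.001],0.3],
  [40,[0,0.022,0.001],0.3],
  [40,[-0.01,0.022,0.003],0.3],
  [40,[-0.02,0.022,0.005],0.3],
  [40,[-0.03,0.022,0.007],0.3],
  [40,[-0.04,0.022,0.01],0.3],
  [40,[-0.05,0.022,0.012],0.3],
  [40,[-0.058,0.022,0.014],0.3],
])

```text
clock: 5.4
position: [0.5737, -0.0621, 0.0134]
ee_rot: [0.087, -0.089, 0.702, -0.702]
force: [-2.4, 0.5, -1.3]
width: 0.0348
```

```bash
python3 - <<'E'
from h import *
look(5); go(-.1,.080,.0115,99.3)
E
```

```text
t 5.4 c [-0.1082  0.08  ] z 0.0134 F_c [-2.4  0.7] -1.3 w 0.0348 j6 1.16
shift [-0.0071, 0.0025, 0.0011] roll 0.09 | now ang -80.61
```

View pics/s5.png

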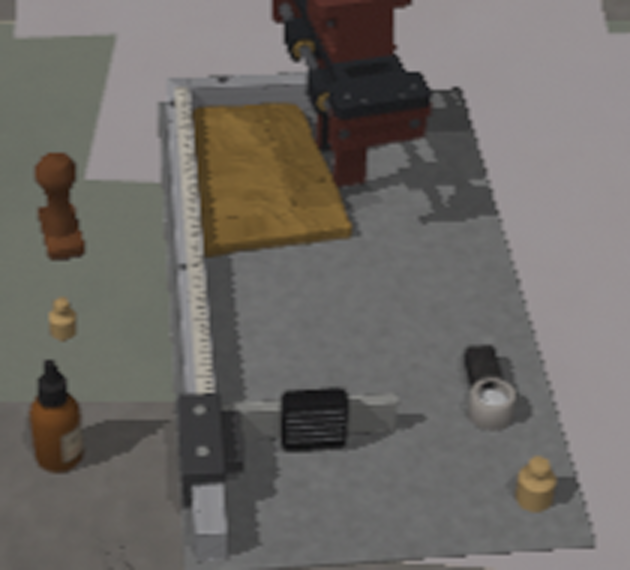

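View pics/t5.png

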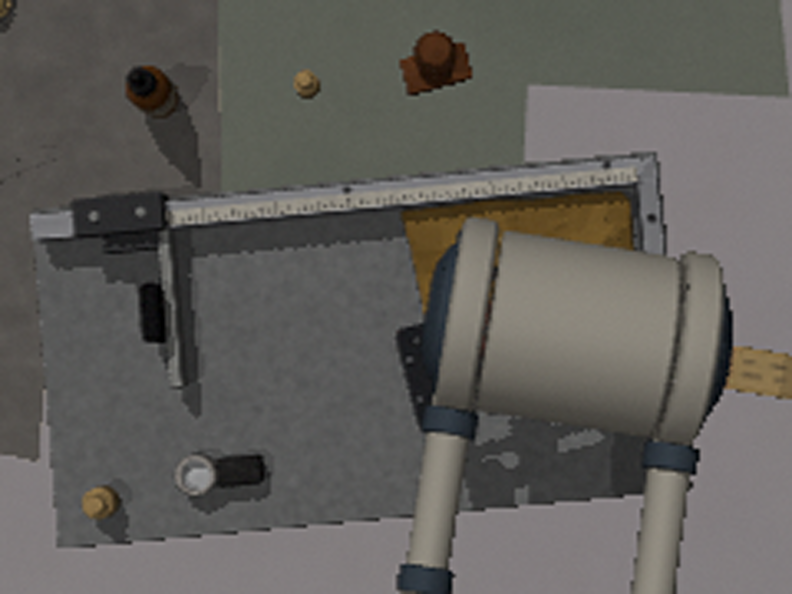

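The parcel is almost at the fence now. I'll push the rest gently and watch the force.

Call:
send_rows([
  [40,[-0.002,0,0],0],
  [40,[-0.004,0,0.001],0],
  [40,[-0.006,0,0.001],0],
  [40,[-0.006,0,0.001],0],
])

```text
clock: 5.83
position: [0.5761, -0.0616, 0.0141]
ee_rot: [0.084, -0.091, 0.702, -0.701]
force: [-14.8, 1.3, 6.8]
width: 0.0353
```

```bash
python3 - <<'E'
from h import *
c,d=look(6); where()
E
```

```text
t 5.83 c [-0.1058  0.0803] z 0.0141 F_c [-14.6   2.5] 6.8 w 0.0353 j6 1.16
t 5.93 c [-0.1058  0.0803] z 0.0141 F_c [-14.8   1.9] 6.5 w 0.0348 j6 1.16
```

View pics/t6.png

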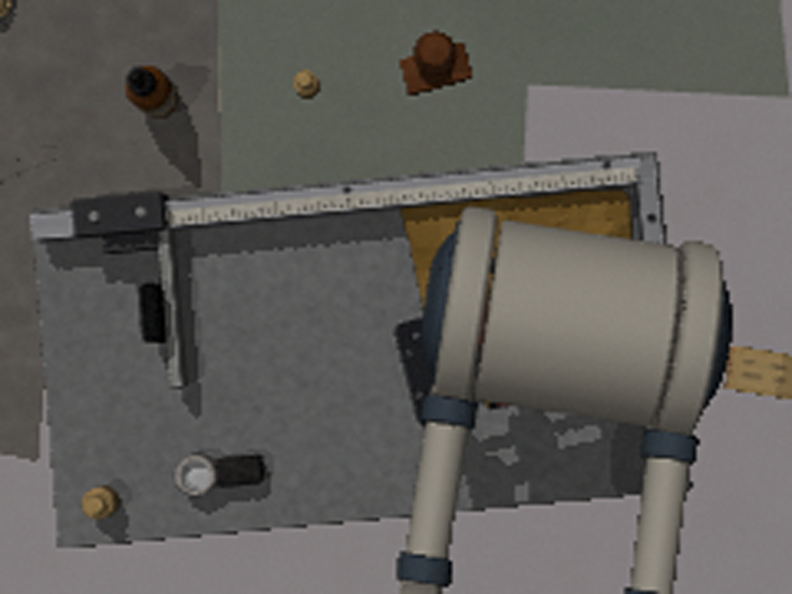

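It seated on the fence with 15 N. Next I'll push the left end to the stop.

```bash
python3 - <<'E'
from h import *
go(-.125,.080,.0115,None); go(-.058,.200,.065,8)
E
```

```text
shift [0.019, 0.0028, -0.0028] roll None | now ang -80.66
shift [-0.0661, -0.0512, -0.1104] roll -88.66 | now ang -80.66
```

Call:
send_rows([
  [40,[0.012,0,0],0],
  [40,[0.02,-0.01,0],0],
  [40,[0.02,-0.035,0],0],
  [40,[0.015,-0.055,-0.01],-7],
  [40,[0.0,-0.055,-0.035],-14],
  [40,[-0.025,-0.055,-0.06],-21],
  [40,[-0.05,-0.055,-0.085],-28],
  [40,[-0.066,-0.055,-0.11],-35],
])

```text
clock: 6.6
position: [0.6185, 0.0627, 0.0704]
ee_rot: [-0.297, 0.295, -0.642, 0.642]
force: [-0.6, -0.7, 0.7]
width: 0.0354
```

Call:
send_rows([
  [40,[0,0,0],-7],
  [40,[0,0,0],-14],
  [40,[0,0,0],-21],
  [40,[0,0,0],-28],
  [40,[0,0,0],-35],
  [40,[0,0,0],-42],
  [40,[0,0.01,0],-49],
  [40,[0,0.02,0],-53.6],
])

```text
clock: 7.27
position: [0.6179, 0.0612, 0.0508]
ee_rot: [0.555, -0.553, 0.439, -0.44]
force: [0.2, 0.9, -0.2]
width: 0.035
```

```bash
python3 - <<'E'
from h import *
c,d=look(7); go(-.058,.195,.0115,8);go(-.056,.175,.0115,8)
E
```

```text
t 7.27 c [-0.0538  0.1992] z 0.0508 F_c [0.3 0.9] -0.2 w 0.035 j6 -0.19
shift [0.0039, 0.0365, -0.0029] roll -0.02 | now ang 7.98
shift [0.024, 0.0364, -0.0037] roll -0.02 | now ang 7.98
```

View pics/t7.png

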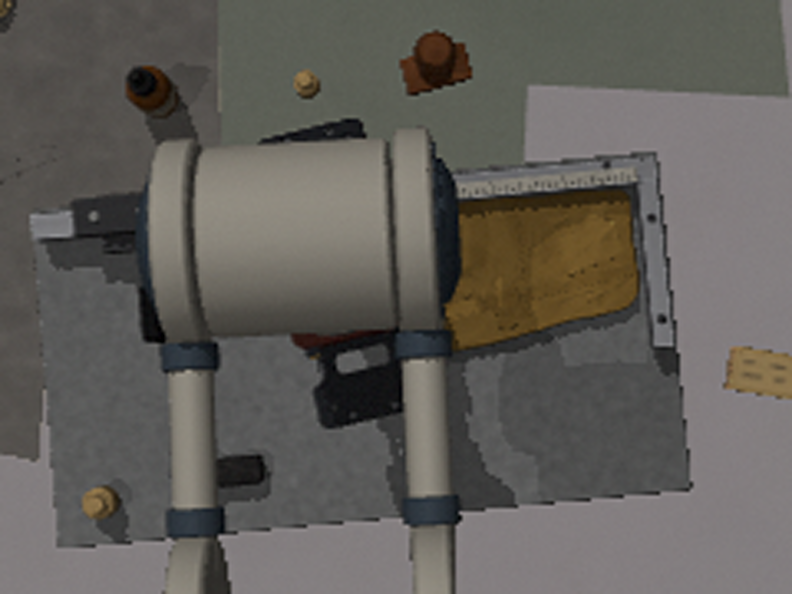

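View pics/s7.png

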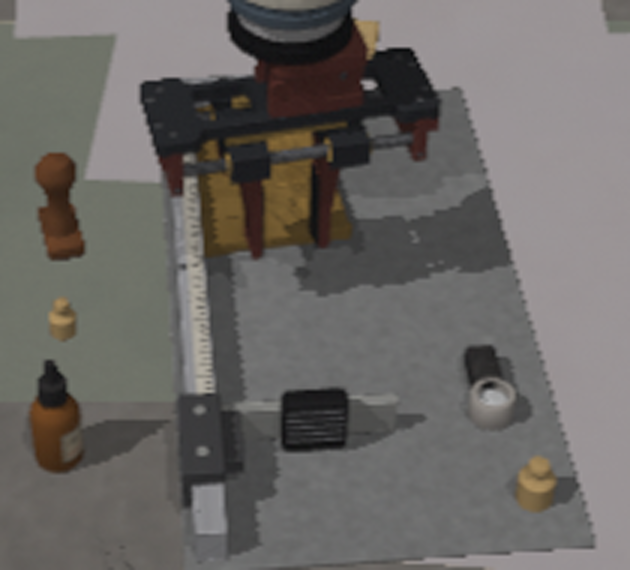

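The long side lies along the fence, and the gap to the stop is about 5–8 mm. Down, then push right.

Call:
send_rows([
  [40,[0,0.015,-0.003],0],
  [40,[0,0.03,-0.003],0],
  [40,[0,0.037,-0.003],0],
  [40,[0.006,0.037,-0.003],0],
  [40,[0.012,0.037,-0.003],0],
  [40,[0.017,0.037,-0.003],0],
  [40,[0.021,0.037,-0.003],0],
  [40,[0.024,0.037,-0.003],0],
])

```text
clock: 8.03
position: [0.6203, 0.0363, 0.0138]
ee_rot: [0.553, -0.552, 0.441, -0.442]
force: [0.1, -0.1, 0.6]
width: 0.0352
```

Call:
send_rows([
  [40,[0.002,0,0],0],
  [40,[0.004,0,0],0],
  [40,[0.004,0,0],0],
])

```text
clock: 8.28
position: [0.6206, 0.0329, 0.0128]
ee_rot: [0.552, -0.552, 0.441, -0.441]
force: [-0.4, -0.8, 0.5]
width: 0.0351
```

```bash
python3 - <<'E'
from h import *
c,d=look(8); where()
E
```

```text
t 8.28 c [-0.0535  0.1707] z 0.0128 F_c [-0.5 -0.8] 0.5 w 0.0351 j6 -0.22
t 8.38 c [-0.0536  0.1711] z 0.0127 F_c [0.  0.7] 0.4 w 0.0353 j6 -0.22
```

View pics/t8.png

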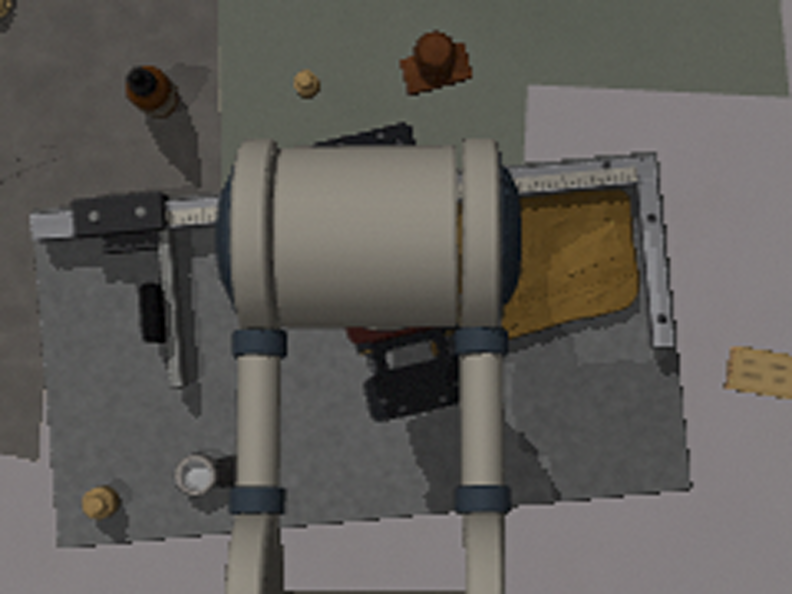

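No contact yet, so I'll keep pushing in small steps.

Call:
send_rows([
  [40,[0.002,0,0],0],
  [40,[0.004,0,0],0],
  [40,[0.006,0,0],0],
  [40,[0.006,0,0],0],
])

```text
clock: 8.72
position: [0.6214, 0.0279, 0.0125]
ee_rot: [0.553, -0.553, 0.442, -0.441]
force: [-1.9, 4.0, 1.0]
width: 0.0356
```

Call:
send_rows([
  [40,[0.0015,0,0],0],
  [40,[0.003,0,0],0],
  [40,[0.003,0,0],0],
])

```text
clock: 8.97
position: [0.6215, 0.0272, 0.0126]
ee_rot: [0.554, -0.552, 0.443, -0.439]
force: [-4.7, 10.0, 2.7]
width: 0.0353
```

```bash
python3 - <<'E'
from h import *
c,d=look(9); where()
E
```

```text
t 8.97 c [-0.053   0.1649] z 0.0126 F_c [-3.9 10.4] 2.7 w 0.0353 j6 -0.24
t 9.07 c [-0.053   0.1649] z 0.0126 F_c [-3.8 10.5] 2.0 w 0.0349 j6 -0.24
```

View pics/t9.png

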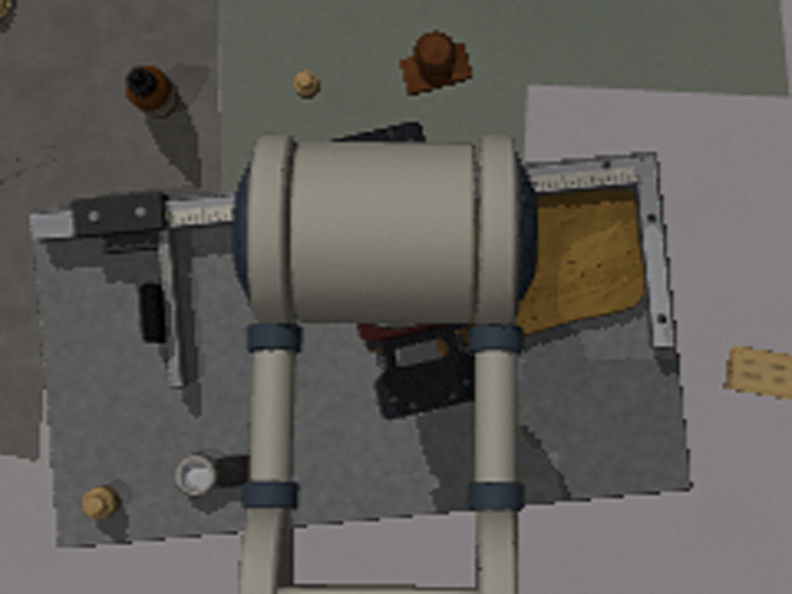

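It is blocked by the stop, with 10 N after the last 0.7 mm. Now the jaw: I'll go up and over to the pad's left side with the gripper shut.

```bash
python3 - <<'E'
from h import *
go(-.057,.185,.0126,None);go(-.058,.385,.085,0);
c=Cam("top")
for p in [(141,285),(145,342),(170,340),(185,385)]: print(p,T(c,*p,.051 if p[0]<160 else .033))
E
```

```text
shift [-0.0204, 0.0001, -0.0011] roll None | now ang 7.99
shift [-0.219, -0.0714, 0.0256] roll 7.99 | now ang 7.99
(141, 285) [-41.1 343.4]
(145, 342) [-79.7 343.8]
(170, 340) [-79.2 330.3]
(185, 385) [-110.8  322.6]
```

Call:
send_rows([
  [40,[-0.012,0,0],0],
  [40,[-0.018,-0.03,0],0],
  [40,[-0.02,-0.07,0],0],
  [20,[-0.06,-0.072,0.005],4],
  [0,[-0.1,-0.072,0.01],8],
  [0,[-0.14,-0.072,0.016],8],
  [0,[-0.18,-0.072,0.021],8],
  [0,[-0.219,-0.072,0.026],8],
])

```text
clock: 9.78
position: [0.5994, 0.2453, 0.085]
ee_rot: [0.52, -0.52, 0.478, -0.48]
force: [0.1, 0.4, 0.5]
width: 0.005
```

```bash
python3 - <<'E'
from h import *
c,d=look(10);go(-.058,.380,.023,0);go(-.058,.200,.023,0)
E
```

```text
t 9.78 c [-0.0566  0.3842] z 0.085 F_c [0.1 0.4] 0.5 w 0.005 j6 0.25
shift [0.0083, 0.0615, -0.0007] roll 0.26 | now ang 0.26
shift [0.1883, 0.0613, -0.0015] roll 0.26 | now ang 0.26
```

View pics/t10.png

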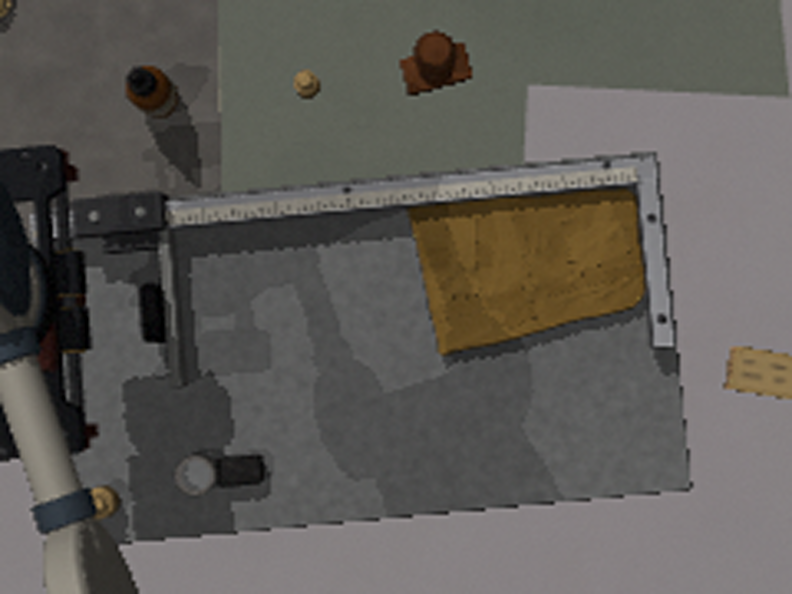

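View pics/s10.png

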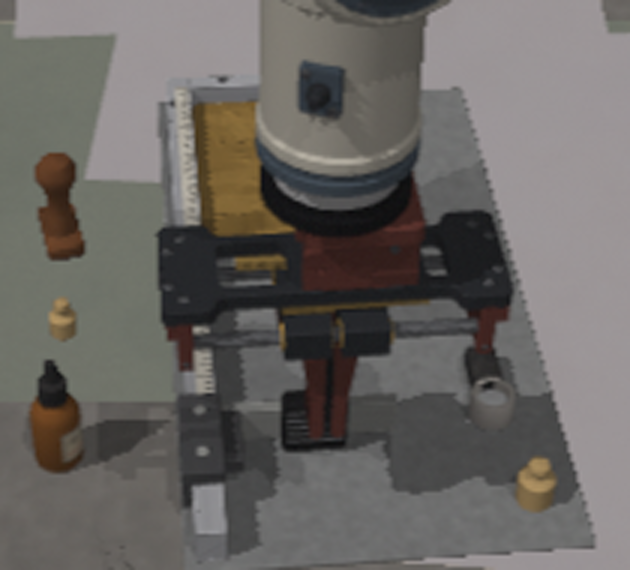

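The parcel looks square in the corner: its right edge runs from (638,190) to (645,300), against the stop. Next I'll check its numbers, then lower beside the pad.

```bash
python3 - <<'E'
from h import *
c=Cam("top")
for p in [(412,210),(620,190),(638,200),(645,290),(443,354)]: print(p,T(c,*p,.019))
E
```

```text
(412, 210) [ -4.1 157.3]
(620, 190) [-3.8 11.9]
(638, 200) [-12.    0.2]
(645, 290) [-74.8   1.7]
(443, 354) [-105.9  145.2]
```

Call:
send_rows([
  [0,[0.002,0.02,-0.001],0.3],
  [0,[0.002,0.04,-0.001],0.3],
  [0,[0.004,0.06,-0.001],0.3],
  [0,[0.008,0.0615,-0.001],0.3],
  [0,[0.016,0.0615,-0.001],0.3],
  [0,[0.024,0.0615,-0.001],0.3],
  [0,[0.032,0.0615,-0.001],0.3],
  [0,[0.04,0.0615,-0.001],0.3],
])

```text
clock: 10.6
position: [0.6027, 0.2031, 0.0249]
ee_rot: [0.52, -0.518, 0.48, -0.481]
force: [-0.5, 1.5, 0.2]
width: 0.0005
```

```bash
python3 - <<'E'
from h import *
where();go(-.058,.200,.023,0)
E
```

```text
t 10.6 c [-0.0569  0.3418] z 0.0249 F_c [-0.4  1.6] 0.2 w 0.0005 j6 0.19
shift [0.1418, 0.0018, -0.0001] roll -0.4 | now ang -0.4
```

Call:
send_rows([
  [0,[0.012,0.001,0],0],
  [0,[0.024,0.001,0],0],
  [0,[0.036,0.001,0],0],
  [0,[0.05,0.001,0],0],
  [0,[0.064,0.001,0],0],
  [0,[0.078,0.001,0],0],
  [0,[0.092,0.001,0],0],
  [0,[0.105,0.001,0],0],
])

```text
clock: 11.27
position: [0.61, 0.0975, 0.0221]
ee_rot: [0.519, -0.519, 0.48, -0.48]
force: [2.5, 1.8, 0.6]
width: 0.0008
```

Call:
send_rows([
  [0,[0.008,0,0],0],
  [0,[0.015,0,0],0],
  [0,[0.022,0,0],0],
  [0,[0.028,0,0],0],
  [0,[0.028,0,0],0],
])

```text
clock: 11.68
position: [0.6119, 0.0699, 0.0218]
ee_rot: [-0.518, 0.519, -0.48, 0.48]
force: [-0.4, -1.0, 0.1]
width: 0.0005
```

```bash
python3 - <<'E'
from h import *
c,d=look(11); go(-.058,.192,.023,0)
E
```

```text
t 11.68 c [-0.059   0.2084] z 0.0218 F_c [-0.4 -1. ] 0.1 w 0.0005 j6 -0.02
shift [0.0173, -0.0013, 0.0013] roll -0.39 | now ang -0.39
```

View pics/s11.png

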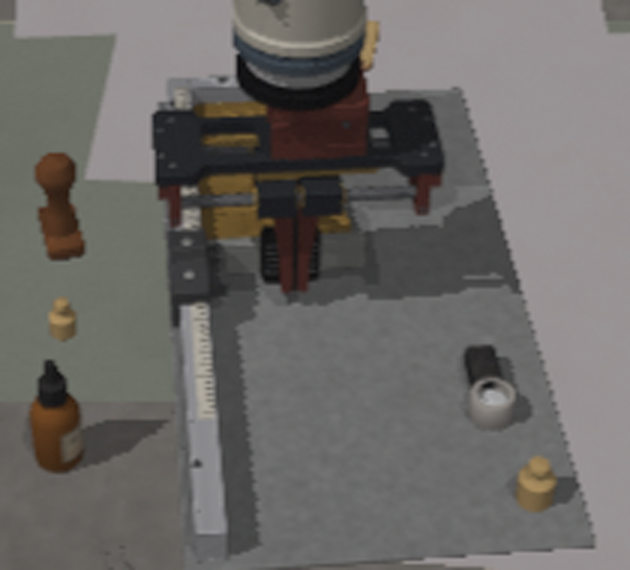

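View pics/t11.png

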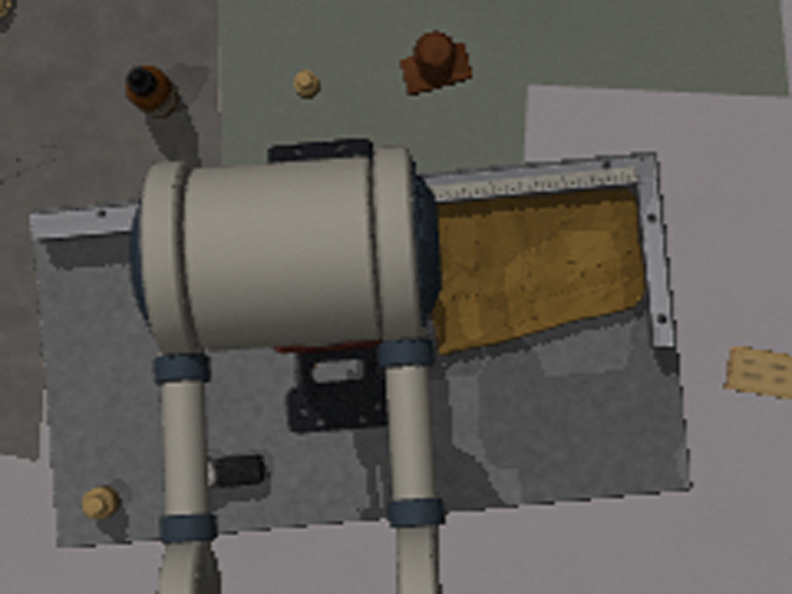

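The jaw has travelled nearly up to the parcel. The rest goes in small steps, with the force watched.

Call:
send_rows([
  [0,[0.003,0,0],0],
  [0,[0.006,0,0],0],
  [0,[0.008,0,0],0],
  [0,[0.01,0,0],0],
  [0,[0.01,0,0],0],
])

```text
clock: 12.2
position: [0.6126, 0.061, 0.0218]
ee_rot: [-0.519, 0.519, -0.48, 0.48]
force: [0.1, -0.4, -0.2]
width: 0.0004
```

Call:
send_rows([
  [0,[0.0015,0,0],0],
  [0,[0.003,0,0],0],
  [0,[0.003,0,0],0],
])

```text
clock: 12.45
position: [0.6131, 0.0581, 0.0221]
ee_rot: [-0.519, 0.519, -0.48, 0.48]
force: [-0.4, 0.5, -0.9]
width: 0.0006
```

```bash
python3 - <<'E'
from h import *
where()
E
```

```text
t 12.45 c [-0.0588  0.1964] z 0.0221 F_c [-0.3  0.6] -0.9 w 0.0006 j6 -0.04
```

Call:
send_rows([
  [0,[0.001,0,0],0],
  [0,[0.002,0,0],0],
  [0,[0.002,0,0],0],
])

```text
clock: 12.7
position: [0.6133, 0.0562, 0.0221]
ee_rot: [-0.519, 0.519, -0.48, 0.48]
force: [-0.6, 0.9, -1.3]
width: 0.0
```

Call:
send_rows([
  [0,[0.001,0,0],0],
  [0,[0.002,0,0],0],
  [0,[0.002,0,0],0],
])

```text
clock: 12.95
position: [0.6134, 0.0545, 0.0222]
ee_rot: [0.519, -0.519, 0.48, -0.48]
force: [-0.5, 2.5, -0.5]
width: 0.0005
```

```bash
python3 - <<'E'
from h import *
c,d=look(12)
E
```

```text
t 12.95 c [-0.0588  0.1929] z 0.0222 F_c [-0.3  2.5] -0.5 w 0.0005 j6 -0.05
```

View pics/s12.png

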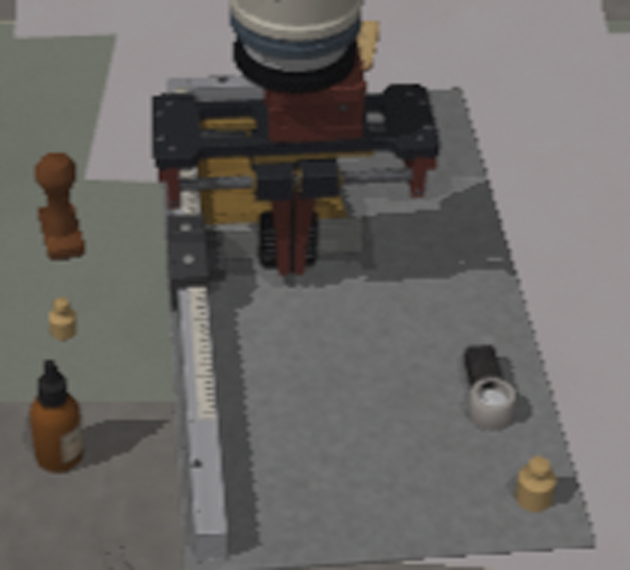

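Call:
send_rows([
  [0,[0.001,0,0],0],
  [0,[0.0015,0,0],0],
  [0,[0.0015,0,0],0],
])

```text
clock: 13.3
position: [0.6134, 0.0543, 0.0222]
ee_rot: [0.52, -0.519, 0.48, -0.479]
force: [-0.8, 7.3, -0.2]
width: 0.0005
```

Call:
send_rows([
  [0,[0.001,0,0],0],
  [0,[0.0015,0,0],0],
  [0,[0.0015,0,0],0],
])

```text
clock: 13.55
position: [0.6134, 0.0542, 0.0222]
ee_rot: [0.521, -0.518, 0.481, -0.478]
force: [-1.0, 11.4, -1.7]
width: 0.0004
```

```bash
python3 - <<'E'
from h import *
where(); go(-.058,.212,.022,0)
E
```

```text
t 13.55 c [-0.0588  0.1926] z 0.0222 F_c [-0.  11.4] -1.7 w 0.0004 j6 -0.05
shift [-0.0194, 0.0003, 0.0007] roll -0.28 | now ang -0.28
```

The jaw is firmly against the parcel's end: 11 N and no more travel. Now I'll back off, lift clear and inspect.

Call:
send_rows([
  [0,[-0.015,0,0],0],
  [0,[-0.04,0,0],0],
  [0,[-0.06,-0.03,0],0],
  [0,[-0.08,-0.07,0],0],
  [0,[-0.11,-0.11,0],0],
  [0,[-0.15,-0.13,0],0],
  [0,[-0.19,-0.15,0],0],
  [0,[-0.23,-0.17,0],0],
])

```text
clock: 14.22
position: [0.5973, 0.2645, 0.1859]
ee_rot: [0.519, -0.518, 0.48, -0.481]
force: [0.4, -0.3, 0.4]
width: 0.0003
```

Call:
send_rows([
  [0,[-0.04,0,0],0],
  [0,[-0.08,0,0],0],
  [0,[-0.08,0,0],0],
])

```text
clock: 14.47
position: [0.589, 0.35, 0.1831]
ee_rot: [0.521, -0.52, 0.479, -0.478]
force: [-0.3, 0.6, 0.3]
width: 0.0003
```

```bash
python3 - <<'E'
from h import *
c,d=look(13)
E
```

```text
t 14.47 c [-0.0582  0.4894] z 0.1831 F_c [-0.3  0.7] 0.3 w 0.0003 j6 0.4
```

View pics/s13.png

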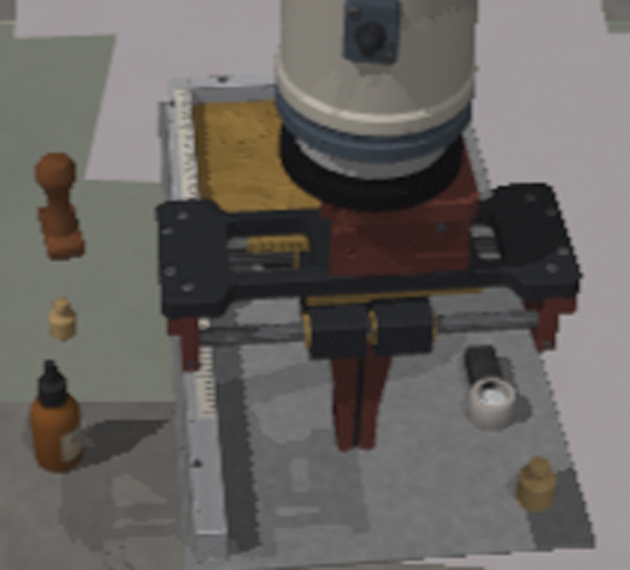

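View pics/t13.png

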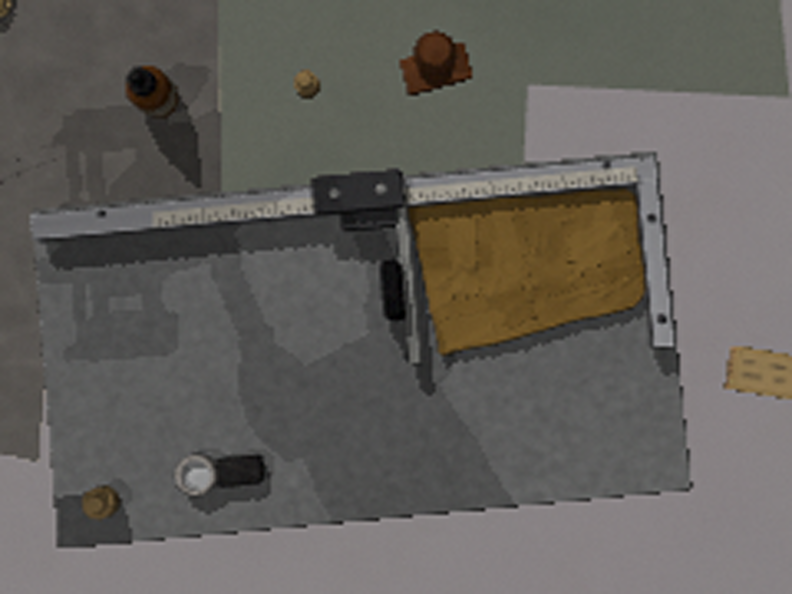

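```bash
python3 - <<'E'
from h import *
c=Cam("top"); 
cv2.imwrite("pics/t14.png",cv2.resize(cv2.convertScaleAbs(c.im[205:275,295:395],alpha=1.6,beta=10),None,fx=8,fy=8,interpolation=cv2.INTER_CUBIC))
P=np.array([[-.079,.053],[.053,.043],[.073,.040],[.080,.033],[.075,-.033],[.051,-.044],[-.072,-.054]])
z=cv2.imread("pics/t14.png")
a=-1.49;R=np.array([[np.cos(a),-np.sin(a)],[np.sin(a),np.cos(a)]])
Q=(R@P.T).T+[-.048,.077]; print((Q*1000).round(1).tolist())
pp=c.proj([[*c2w(*q),.019] for q in Q]); 
for u,v in pp: cv2.circle(z,(int((u-295+.5)*8),int((v-205+.5)*8)),3,(0,0,255),-1)
for q,zz in [((0,0),.031),((0,.12),.031),((-.11,.16),.033),((-.038,.182),.051),((-.078,.182),.051)]:
    u,v=c.proj([[*c2w(*q),zz]])[0]; cv2.circle(z,(int((u-295+.5)*8),int((v-205+.5)*8)),3,(255,0,0),-1)
cv2.imwrite("pics/t14b.png",z)
E
```

```text
[[-1.5, 160.0], [-0.9, 27.6], [-2.2, 7.5], [-8.7, -0.1], [-74.8, -0.4], [-87.7, 22.6], [-107.6, 144.4]]
```

View pics/t14b.png

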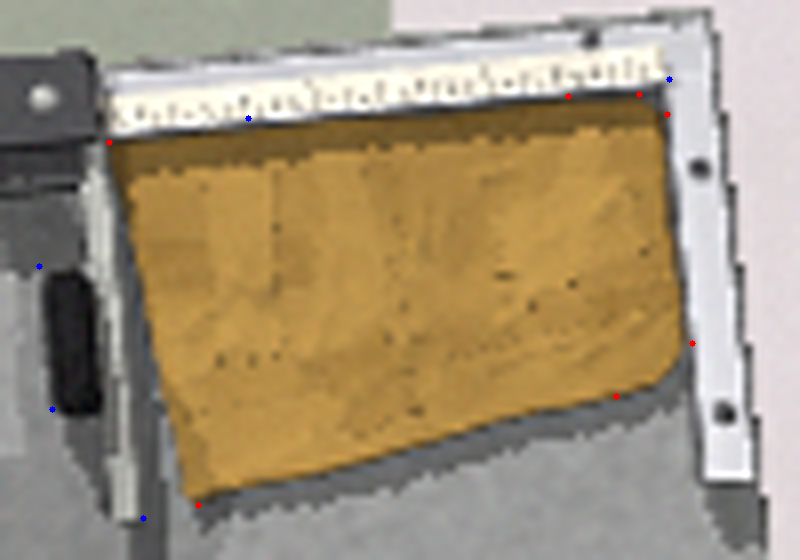

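The enlarged view shows four things:
- **Long side:** straight along the fence, from (110,141) to (640,97).
- **End against the stop:** the parcel's end, (660,110) to (684,345), is parallel to the stop face and touches it.
- **Jaw:** its face touches the parcel's far corner at (110,141).
- **Small things:** they stand where they stood in the first picture.

The hand is clear, so I'll hand it in.

```bash
python3 - <<'E'
from h import *
where()
from bench import close_job
print(close_job())
E
```

```text
t 14.62 c [-0.057   0.4823] z 0.183 F_c [-0.  -0.7] -0.4 w 0.0005 j6 0.4
the job is handed in; nothing more can be done
None
```

I slid the parcel into the gauge's corner without lifting it, closed the jaw on it, and handed the job in at about 15 s with the hand clear. The hand-in gave no verdict.

I made four pushes:
- **Squaring:** a two-finger push on the left end squared it up and moved it towards the stop.
- **To the fence:** a push on the near side seated it there with about 15 N.
- **To the stop:** a second push on the left end met the stop with about 10 N.
- **Jaw:** I pushed it by its pad until it stopped dead on the parcel with about 11 N.

**Last checks:**
- In the final top view the long side lies along the fence and the end is parallel to and touching the stop.
- Where the finger stopped puts the clear width at about 160.6 mm.
- In the last pictures the small things stand where they were at the start.

**What disagreed:**
- My fitted corner frame was about 1.5 mm off along the fence.
- In the top picture the pad sat about 3 mm further in than expected while the jaw plate fitted to about 1 mm. I put this down to pixel resolution (about 2.3 mm per pixel) and relied on the contact forces.
- In the last side view the hand hid the jaw, so I did not confirm the width from a second camera.

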